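# Put the colour-coded chopping boards away in their marked slots

## Task

The four colour-coded chopping boards have dried: move the row from the bright wire drainer to the wooden-based storage rack, standing each board upright and centred in the slot whose front clip has its colour, all the way down on the slot's floor, so that meat, fish and vegetable boards never change places. Set the boards down rather than dropping them, and leave the mug and the pepper mill where they stand.

Things in the scene. Friction and masses are not known exactly. Their poses are not given: they have to be found in the camera images.
- board_red: red plastic chopping board, 200 (x) x 12 (y) x 130 mm (z), 0.3 kg; origin: centre of its underside, z up. It stands on its long edge, 30 mm above the worktop, leaning up to 4 degrees, in one of 4 slots of the bright wire drainer, 65 mm apart along y. Open the fingers only about 40 mm and pinch the top edge from above, across the 12 mm. The drainer's wires reach 111 mm, the boards' tops 160 mm above the worktop.
- clip_red: red marker clip, 22 x 40 x 24 mm, on the front rail of the storage rack (fixed; light wood base, black wires) at the end of one of its 4 slots. Origin: under the clip on the slot's centre line, at slot-floor height, 35 mm above the worktop; x runs along the slot, z up. Slot centre: x = +125 mm; there a board's underside centre belongs. Slot 15 mm wide, flaring to 36 mm at its top, 80 mm up
- board_yellow: yellow plastic chopping board, 200 (x) x 12 (y) x 130 mm (z), 0.3 kg; origin: centre of its underside, z up. It stands on its long edge, 30 mm above the worktop, leaning up to 4 degrees, in one of 4 slots of the bright wire drainer, 65 mm apart along y. Open the fingers only about 40 mm and pinch the top edge from above, across the 12 mm. The drainer's wires reach 111 mm, the boards' tops 160 mm above the worktop.
- clip_yellow: yellow marker clip, 22 x 40 x 24 mm, on the front rail of the storage rack (fixed; light wood base, black wires) at the end of one of its 4 slots. Origin: under the clip on the slot's centre line, at slot-floor height, 35 mm above the worktop; x runs along the slot, z up. Slot centre: x = +125 mm; there a board's underside centre belongs. Slot 15 mm wide, flaring to 36 mm at its top, 80 mm up
- board_green: green plastic chopping board, 200 (x) x 12 (y) x 130 mm (z), 0.3 kg; origin: centre of its underside, z up. It stands on its long edge, 30 mm above the worktop, leaning up to 4 degrees, in one of 4 slots of the bright wire drainer, 65 mm apart along y. Open the fingers only about 40 mm and pinch the top edge from above, across the 12 mm. The drainer's wires reach 111 mm, the boards' tops 160 mm above the worktop.
- clip_green: green marker clip, 22 x 40 x 24 mm, on the front rail of the storage rack (fixed; light wood base, black wires) at the end of one of its 4 slots. Origin: under the clip on the slot's centre line, at slot-floor height, 35 mm above the worktop; x runs along the slot, z up. Slot centre: x = +125 mm; there a board's underside centre belongs. Slot 15 mm wide, flaring to 36 mm at its top, 80 mm up
- board_blue: blue plastic chopping board, 200 (x) x 12 (y) x 130 mm (z), 0.3 kg; origin: centre of its underside, z up. It stands on its long edge, 30 mm above the worktop, leaning up to 4 degrees, in one of 4 slots of the bright wire drainer, 65 mm apart along y. Open the fingers only about 40 mm and pinch the top edge from above, across the 12 mm. The drainer's wires reach 111 mm, the boards' tops 160 mm above the worktop.
- clip_blue: blue marker clip, 22 x 40 x 24 mm, on the front rail of the storage rack (fixed; light wood base, black wires) at the end of one of its 4 slots. Origin: under the clip on the slot's centre line, at slot-floor height, 35 mm above the worktop; x runs along the slot, z up. Slot centre: x = +125 mm; there a board's underside centre belongs. Slot 15 mm wide, flaring to 36 mm at its top, 80 mm up
- mug_bench: white mug with a black wave pattern, 79 x 115 x 98 mm, standing on the worktop to the right of the work; origin at its underside. A bystander: leave it alone
- pepper_mill: dark wooden pepper mill, 58 mm across, 170 mm tall, standing on the worktop behind the work; origin at its underside. A bystander: leave it alone
Things that resemble listed ones, but are neither listed nor needed, are in the scene too. There is more than one size of the board_yellow; the job needs the larger.

How it is judged:
At the end, for the whole second after the job is handed in: Each board stands in the slot of its colour: underside centre within 15 mm of the slot centre lengthwise, 8 mm across, 6 mm below to 10 mm above the slot floor; within 0.15 rad of upright and 0.12 rad of the slot direction; all released and at rest (x of board_red in the frame of clip_red between 0.11 and 0.14 m and y of board_red in the frame of clip_red between -0.008 and 0.008 m and z of board_red in the frame of clip_red between -0.006 and 0.01 m and angle between each of board_red, board_yellow, board_green, board_blue's own z axis and vertical below 0.15 rad and angle between the y axis of board_red and the y axis of clip_red, either way round below 0.12 rad and linear speed of each of board_red, board_yellow, board_green, board_blue below 0.02 m/s and angular speed of each of board_red, board_yellow, board_green, board_blue below 0.1 rad/s and x of board_yellow in the frame of clip_yellow between 0.11 and 0.14 m and y of board_yellow in the frame of clip_yellow between -0.008 and 0.008 m and z of board_yellow in the frame of clip_yellow between -0.006 and 0.01 m and angle between the y axis of board_yellow and the y axis of clip_yellow, either way round below 0.12 rad and x of board_green in the frame of clip_green between 0.11 and 0.14 m and y of board_green in the frame of clip_green between -0.008 and 0.008 m and z of board_green in the frame of clip_green between -0.006 and 0.01 m and angle between the y axis of board_green and the y axis of clip_green, either way round below 0.12 rad and x of board_blue in the frame of clip_blue between 0.11 and 0.14 m and y of board_blue in the frame of clip_blue between -0.008 and 0.008 m and z of board_blue in the frame of clip_blue between -0.006 and 0.01 m and angle between the y axis of board_blue and the y axis of clip_blue, either way round below 0.12 rad); the robot touches nothing.
It fails at once if a board is dropped or knocked over: it moves at over 0.8 m/s (a free fall of more than about 30 mm) while no finger touches it ((linear speed of board_red above 0.8 m/s and contact force between the fingers and board_red below 0.05 N) or (linear speed of board_yellow above 0.8 m/s and contact force between the fingers and board_yellow below 0.05 N) or (linear speed of board_green above 0.8 m/s and contact force between the fingers and board_green below 0.05 N) or (linear speed of board_blue above 0.8 m/s and contact force between the fingers and board_blue below 0.05 N)).
It fails at once if the mug is moved by more than 30 mm (distance of mug_bench from where it was at the start of the episode above 0.03 m).
It fails at once if the pepper mill is moved by more than 30 mm (distance of pepper_mill from where it was at the start of the episode above 0.03 m).
It also fails if it takes over 128 s, if anything falls off the work surface, if the arm or the gripper's body presses on something with over 40 N, if the wrist force passes 120 N, or if a joint passes its speed limit or range.

## Robot

A 6-joint arm with a two-finger parallel gripper is mounted at the origin on a cart in front of the work surface, level with it; the furniture and walls round the work are solid. World frame = base frame: x ahead of the robot, y to its left, z up, the work surface at z = 0. Lengths are in m, angles in rad, forces in N, time in s.
With the tool pointing down it reaches from about 0.35 to 0.775 m from the base axis. Payload 5.5 kg.
Tool frame: the origin (TCP) lies at the very end of the fingers, on their centre line; the grasp point (between the pads) lies 19 mm behind it; z points along the fingers, y is the line along which they close (so a half turn about z gives the same grasp; the last joint's range is limited). The gripper opens to 85 mm and grips with 20 to 120 N. Pads are 22 mm wide; open, the fingers measure 114 mm over their backs; the gripper's body (76 mm by 85 mm) begins 54 mm behind the grasp point. The pads swing forward as they close: fully open they stand 13 mm farther back than shut.
Start: joints at [1.171, 0.313, 0.046, 1.304, 0, 1.431], TCP at [0.148, 0.556, 0.231] pointing down, gripper open.
Joint ranges: [-2.76, 2.76], [-0.86, 1.69], [-1.03, 1.26], [-2.2, 2.34], [-1.47, 1.5], [-3.14, 3.14]. Speed limits (rad/s): [2.57, 2.57, 3.14, 3.14, 3.14, 3.14].

## Interface

Orientations are given as a unit quaternion [w, x, y, z].
In Python, from workcell import env, cams, ticket, spotter gives the robot as it stands.
- The arm moves only by the tool jog_arm, never from a script. Its argument "increments" is a list that holds one entry, the list of rows, each a list of 7 numbers: the shift along the tool's x, y, z in units of 0.25 m (1.0 is 0.25 m), then the turn, a rotation vector about the tool's x, y, z in units of 180 degrees (1.0 is 180 degrees), then the closure in counts, from 0 (fully open) to 255 (shut). A call has 1 to 20 rows; each row shifts and turns the commanded pose from where the row before left it, along the tool's axes as they then stand; what a row does not reach is not made up. A row lasts 1/10 s, in which the tool goes at most 50 mm and 8.59 degrees, less where a joint would pass 70% of its speed; a pose out of reach is approached as far as the arm can. A call with a number of a shift or a turn outside -1 to 1 is refused whole. A call with a gripper value outside its range is refused whole. The fingers move at their own pace and stop on an object; "force" is the grip in N (left out, the last holds). Time passes only in rows, so rows that do not move let the fingers close. It gives the time, the measured TCP pose, the force, the opening and the grip force at its end, in the units of the state.
- env.get_state(): the state, without advancing time (a new reading comes with each control period).
- cams.read_camera(name): name is "side" or "top"; returns a dict with "pixels" (400x640x3 uint8, red, green, blue), "fx", "fy", "cx", "cy" (pixels), "k1" (the pictures are not rectified: a ray, as slopes to the right and down, at radius r is drawn at 1 + k1 r^2 times it, then the intrinsics apply), "xyz" and "attitude" of the camera in the world. Camera axes: x right, y down, z forward; pixel columns grow to the right and rows downward; lengths in m; the calibration is good to about 2 mm. A picture is of the moment at which its call begins. There is no depth.
- ticket.hand_in(): hands the job in; it is judged then, once.
Trained networks look in the newest picture that a camera, given by its name, has taken for a name from the list of things; names that differ only in an ending like _2 or _b are one class to them, and where a whole thing is asked for, a point or a joint stands for the part that bears it (a point fixed in the world has none). Each returns a list of dicts, best first, with "conf" (0 to 1); they miss things now and then, are a little off and sometimes report something else, mostly with a low value. They report only what shows in the picture. A call takes as long as a camera call. They do not tell look-alikes from the thing itself.
- spotter.find_in(target, camera): "uv" ([column, row] in pixels, amid what is visible of it).
- spotter.cut_out(target, camera): "region" (400x640 bool, what is visible of it) and "uv" ([column, row] in pixels, amid what is visible of it).
- spotter.landmark_of(target, camera): "uv" ([column, row] in pixels: a listed point, or the origin of a listed thing).
The state is a dict: "clock": time; "joint_pos": joint angles; "qvel": joint speeds; "tau": joint torques, N m; "tcp_pos": TCP position; "orientation": TCP orientation; "wrist_force": force on the tool from outside, world axes, zero at the start; "ft_torque": the same for the moment, N m; "finger_gap": finger opening in m; "grip_force": force on a finger pad.
Only numpy, scipy, OpenCV 4.12 (cv2) and the standard library are available. Lean on these libraries where they do the work, as an engineer would, in place of code of your own. Each camera call takes 0.05 s, during which the arm holds its last target. There are 200 camera calls.

## Working session

There is one attempt and no reset: what is moved stays moved. The work goes in short steps, Python scripts to look and compute and a tool call to move; the robot and the scene stay as the last step left them, time stands still between calls to the robot, and variables do not carry over. Pictures are saved under pics/ and viewed, at most 14 in all, crops included, and the job is handed in when it is done.

Besides the shell and the picture viewer there is one more tool, called after ">>>" as name([rows], argument=value, ...), one row to a line, values as JSON. jog_arm: Moves the arm, as the interface text tells. Shifts and turns lie within -1 to 1; 1 stands for 0.25 m of shift or 180 degrees of turn. Its arguments: {"type":"object","properties":{"increments":{"type":"array"},"force":{"type":"number"}},"required":["increments"]}

```bash
mkdir -p pics; cat > h.py <<'E'
from workcell import env, cams, ticket, spotter
import numpy as np, cv2
from scipy.spatial.transform import Rotation as R
def shot(c,fn=None):
    d=cams.read_camera(c)
    if fn: cv2.imwrite('pics/'+fn,d['pixels'][:,:,::-1])
    return d
def Rq(q): return R.from_quat([q[1],q[2],q[3],q[0]]).as_matrix()
def Rc(d):
    a=np.array(d['attitude'],float)
    return a if a.shape==(3,3) else Rq(a)
def proj(d,P):
    P=np.atleast_2d(P); p=(P-np.array(d['xyz']))@Rc(d); s=p[:,:2]/p[:,2:]
    s=s*(1+d['k1']*(s**2).sum(1,keepdims=True))
    return s*[d['fx'],d['fy']]+[d['cx'],d['cy']]
def ray(d,uv):
    t=(np.array(uv,float)-[d['cx'],d['cy']])/[d['fx'],d['fy']]; s=t.copy()
    for _ in range(20): s=t/(1+d['k1']*(s**2).sum())
    v=Rc(d)@np.array([s[0],s[1],1]); return np.array(d['xyz']),v/np.linalg.norm(v)
def onz(d,uv,z):
    o,v=ray(d,uv); return o+v*(z-o[2])/v[2]
E
python3 - <<'E'
from h import *
print(env.get_state())
for c in('top','side'):
    d=shot(c,c+'0.png'); print(c,{k:d[k] for k in d if k!='pixels'})
    for n in ['board_red','board_yellow','board_green','board_blue']:
        print(n,[(r['conf'],np.round(r['uv']),np.round(onz(d,r['uv'],.16 if c=='top' else .12),3)) for r in spotter.find_in(n,c)])
        n=n.replace('board','clip')
        print(n,[(r['conf'],np.round(r['uv']),np.round(onz(d,r['uv'],.06),3)) for r in spotter.find_in(n,c)])
E
```

```text
{'clock': 0.0, 'joint_pos': array([1.17138477e+00, 3.13981472e-01, 4.49666286e-02, 1.30362912e+00,
       2.67265752e-05, 1.43118727e+00]), 'qvel': array([-0.00028093, -0.00038196, -0.0017193 ,  0.00091943, -0.00147848,
        0.00179113]), 'tau': array([ 1.09995552e-03, -4.80627429e+01,  2.98533672e+01,  1.93456491e-02,
       -1.33799786e-04, -2.18037513e-05]), 'tcp_pos': array([0.14751048, 0.55520988, 0.23041462]), 'orientation': array([-2.58856103e-04,  1.29536178e-01,  9.91574266e-01, -8.86911147e-04]), 'wrist_force': array([ 0.1098728 , -0.50076824,  1.50055792]), 'ft_torque': array([-0.01153959, -0.070432  ,  0.00976241]), 'grip_force': 0.0, 'finger_gap': 0.08554257034420296}
top {'fx': 470.64015630418936, 'fy': 470.64015630418936, 'cx': 324.26017197688464, 'cy': 195.1781360728914, 'k1': 0.029536045138839503, 'xyz': array([ 0.29017207, -0.03865145,  1.69772503]), 'attitude': array([ 0.0428967 , -0.69670546,  0.71435997, -0.04950966])}
board_red [(0.72, array([259., 196.]), array([0.495, 0.16 , 0.16 ]))]
clip_red [(0.39, array([344., 217.]), array([ 0.426, -0.124,  0.06 ]))]
b
[... 699 characters left out ...]
array([-0.48201501,  0.75650564, -0.37818065,  0.2287797 ])}
board_red [(0.74, array([258., 174.]), array([0.496, 0.203, 0.12 ]))]
clip_red [(0.57, array([325., 228.]), array([ 0.417, -0.134,  0.06 ]))]
board_yellow [(0.84, array([241., 174.]), array([0.46 , 0.242, 0.12 ]))]
clip_yellow [(0.69, array([258., 174.]), array([0.599, 0.312, 0.06 ])), (0.68, array([308., 218.]), array([ 0.435, -0.056,  0.06 ]))]
board_green [(0.92, array([282., 191.]), array([0.435, 0.04 , 0.12 ])), (0.41, array([351., 177.]), array([ 0.643, -0.062,  0.12 ]))]
clip_green [(0.74, array([357., 251.]), array([ 0.366, -0.274,  0.06 ]))]
board_blue [(0.9, array([224., 171.]), array([0.448, 0.311, 0.12 ]))]
clip_blue []
```

```bash
python3 - <<'E'
import cv2
a=cv2.imread('pics/top0.png')[110:310,140:420]; cv2.imwrite('pics/t1.png',cv2.resize(a,None,fx=2.8,fy=2.8,interpolation=2))
a=cv2.imread('pics/side0.png')[110:310,160:440]; cv2.imwrite('pics/s1.png',cv2.resize(a,None,fx=2.8,fy=2.8,interpolation=2))
E
```

```text
(no output)
```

View pics/t1.png

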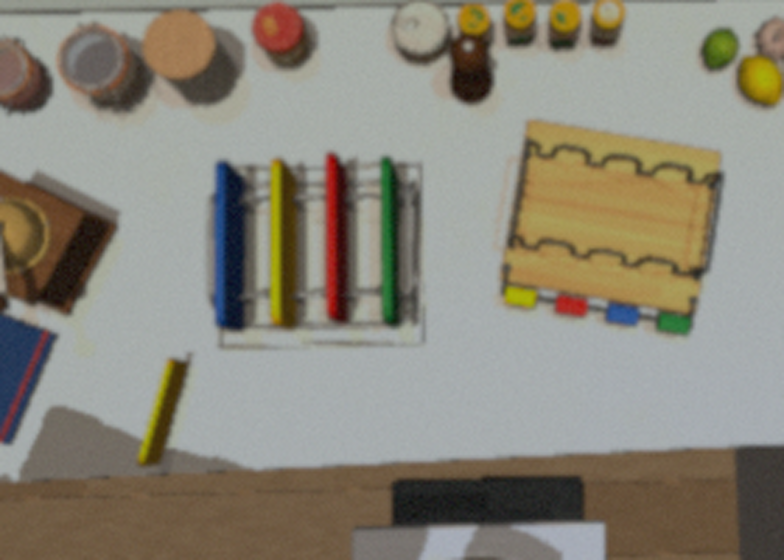

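View pics/s1.png

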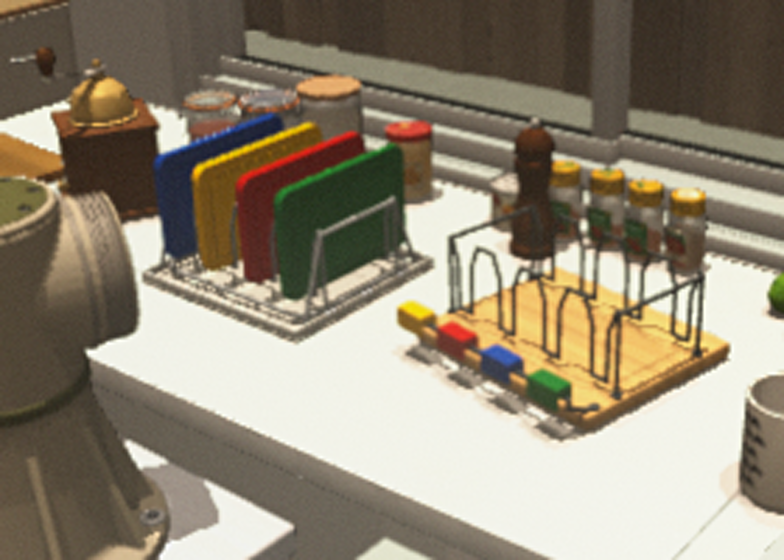

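The top view shows the boards left to right at about (229,245), (283,243), (336,238) and (389,240) as blue, yellow, red and green. The rack is turned roughly 9°, with clips yellow, red, blue and green from (520,297) to (674,322). The small yellow look-alike lies at (165,410). The side view agrees. Next I fit box models to the colour masks.

```bash
cat > fit.py <<'E'
from h import *
from scipy.optimize import minimize
HUE={'red':(0,),'yellow':(26,),'green':(65,),'blue':(112,)}
def masks(d):
    hsv=cv2.cvtColor(cv2.GaussianBlur(d['pixels'],(0,0),.8),cv2.COLOR_RGB2HSV).astype(int); o={}
    for c,(h,) in HUE.items():
        dh=np.abs((hsv[...,0]-h+90)%180-90)
        o[c]=((dh<(7 if c!='green' else 18))&(hsv[...,1]>(170 if c!='green' else 110))&(hsv[...,2]>45)).astype(np.uint8)
    return o
def box(sx,sy,sz,z0=0): return np.array([[x,y,z] for x in(-sx/2,sx/2) for y in(-sy/2,sy/2) for z in(z0,z0+sz)])
def fill(d,P):
    h=cv2.convexHull(proj(d,P).astype(np.float32))
    m=np.zeros((800,1280),np.uint8)   # 2x supersampled with subpixel shift
    cv2.fillConvexPoly(m,np.round((h*2+.5)*16).astype(np.int32),1,shift=4)
    return cv2.resize(m.astype(np.float32),(640,400),interpolation=cv2.INTER_AREA)
def roi(m,uv,r):
    k=np.zeros_like(m); u,v=map(int,uv); k[max(v-r,0):v+r,max(u-r,0):u+r]=1; return m*k
def nm(f,x0,step):
    x0=np.array(x0,float); s=np.vstack([x0,x0+np.diag(step)]); b=None
    for i in range(3):
        b=minimize(f,x0,method='Nelder-Mead',options=dict(initial_simplex=s,maxiter=500,xatol=1e-5,fatol=.01)); x0=b.x; s=np.vstack([x0,x0-np.diag(step)*.6])
    return b
E
cat > m1.py <<'E'
from fit import *
D=[shot('top'),shot('side')]; M=[masks(d) for d in D]
G={'red':(.495,.16),'yellow':(.48,.22),'green':(.489,.099),'blue':(.479,.28)}
B=box(.2,.012,.13)
def bp(p): return B@R.from_euler('ZX',[p[2],p[3]]).as_matrix().T+[p[0],p[1],.03]
for c,g in G.items():
    obs=[];ig=[]
    for d,m in zip(D,M):
        uv=proj(d,[g[0],g[1],.1])[0]; obs.append(roi(m[c],uv,48))
        ig.append(1-np.clip(sum(m[k] for k in m if k!=c),0,1))
    f=lambda p:sum((np.abs(fill(d,bp(p))-o)*i).sum() for d,o,i in zip(D,obs,ig))
    r=nm(f,[*g,0,0],[.015,.008,.06,.04]); print(c,np.round(r.x[:2],4),'yaw,lean deg',np.round(np.degrees(r.x[2:]),2),r.fun,[o.sum() for o in obs])
G={'yellow':0,'red':1,'blue':2,'green':3}; C=box(.022,.04,.024)
uv0={'yellow':[(325,215),(308,222)],'red':[(344,217),(323,230)],'blue':[(363,223),(339,239)],'green':[(380,225),(356,248)]}
obs=[{c:roi(m[c],uv0[c][i],11) for c in G} for i,m in enumerate(M)]
def cpos(p,k): Rz=R.from_euler('Z',p[2]).as_matrix(); return np.array([p[0],p[1],0])+Rz@[0,-k*p[3],0],Rz
def f(p):
    s=0
    for d,o in zip(D,obs):
        for c,k in G.items():
            t,Rz=cpos(p,k); s+=np.abs(fill(d,C@Rz.T+t+[0,0,p[4]])-o[c]).sum()
    return s
r=nm(f,[.436,-.058,-.16,.065,.045],[.01,.01,.05,.003,.01]); p=r.x
print('rack',np.round(p,4),r.fun,[{c:o[c].sum() for c in G} for o in obs])
for c,k in G.items():
    t,Rz=cpos(p,k); print(c,'clip',np.round(t,4),'slot',np.round(t+Rz@[.125,0,0],4))
for i,(d,n) in enumerate(zip(D,('t','s'))):
    im=d['pixels'][:,:,::-1].copy(); im=cv2.resize(im[150:310,200:410],None,fx=3.5,fy=3.5)
    for k in range(4):
        t,Rz=cpos(p,k)
        for z in(.035,.115):
            q=(proj(d,np.array([t+[0,0,z],t+Rz@[.225,0,z]]))-[200,150]+.5)*3.5
            cv2.line(im,*[tuple(map(int,a)) for a in q],(255,0,255) if z<.1 else (255,255,0),1)
    cv2.imwrite(f'pics/chk_{n}.png',im)
E
python3 m1.py
```

```text
red [0.5052 0.1784] yaw,lean deg [0.84 9.63] 1388.25 [np.uint64(304), np.uint64(399)]
yellow [0.51  0.236] yaw,lean deg [1.18 4.41] 1410.5 [np.uint64(487), np.uint64(169)]
green [0.6006 0.1233] yaw,lean deg [43.66 -3.66] 830.75 [np.uint64(219), np.uint64(182)]
blue [0.612  0.3617] yaw,lean deg [47.68  1.07] 615.5 [np.uint64(219), np.uint64(2)]
rack [ 0.4378 -0.0574 -0.2115  0.0652  0.0398] 784.75 [{'yellow': np.uint64(62), 'red': np.uint64(46), 'blue': np.uint64(13), 'green': np.uint64(48)}, {'yellow': np.uint64(48), 'red': np.uint64(51), 'blue': np.uint64(0), 'green': np.uint64(60)}]
yellow clip [ 0.4378 -0.0574  0.    ] slot [ 0.56   -0.0836  0.    ]
red clip [ 0.4241 -0.1211  0.    ] slot [ 0.5464 -0.1474  0.    ]
blue clip [ 0.4105 -0.1849  0.    ] slot [ 0.5327 -0.2111  0.    ]
green clip [ 0.3968 -0.2486  0.    ] slot [ 0.519  -0.2749  0.    ]
```

```bash
python3 - <<'E'
import cv2
for c,pts in {'top':[(221,198),(224,218),(241,197),(259,195),(279,195),(325,215),(344,219),(362,222),(380,225)],'side':[(222,175),(218,190),(240,180),(260,185),(285,190),(308,223),(323,231),(339,239),(356,248)]}.items():
    im=cv2.imread(f'pics/{c}0.png'); h=cv2.cvtColor(cv2.GaussianBlur(im,(0,0),.8),cv2.COLOR_BGR2HSV)
    print(c,[h[v,u].tolist() for u,v in pts])
E
```

```text
top [[109, 191, 56], [109, 159, 45], [24, 221, 76], [1, 217, 134], [66, 175, 83], [31, 240, 170], [2, 207, 171], [108, 171, 146], [66, 161, 119]]
side [[114, 85, 57], [113, 32, 95], [19, 200, 107], [55, 102, 60], [43, 68, 68], [22, 208, 190], [3, 183, 159], [112, 138, 133], [57, 135, 113]]
```

```bash
python3 - <<'E'
s=open('fit.py').read()
i=s.index('        dh='); j=s.index('    return o\n')
s=s[:i]+"""        lo,hi,S={'red':(-11,11,110),'yellow':(16,37,150),'green':(42,85,70),'blue':(98,126,75)}[c]
        hh=(hsv[...,0]+90)%180-90 if c=='red' else hsv[...,0]
        o[c]=((hh>=lo)&(hh<=hi)&(hsv[...,1]>S)&(hsv[...,2]>25)).astype(np.uint8)
"""+s[j:]
open('fit.py','w').write(s)
s=open('m1.py').read()
s+="""
out=[]
for d,m in zip(D,M):
    im=np.zeros((400,640,3),np.uint8)
    for c,col in dict(red=(0,0,255),yellow=(0,255,255),green=(0,255,0),blue=(255,0,0)).items(): im[m[c]>0]=col
    out.append(cv2.resize(im[140:270,190:400],None,fx=2.2,fy=2.2,interpolation=0))
a=[cv2.resize(cv2.imread(f'pics/chk_{n}.png'),(390,297)) for n in 'ts']
cv2.imwrite('pics/mask.png',np.vstack([np.hstack([cv2.resize(o,(390,286)) for o in out]),np.hstack(a)]))
"""
s=s.replace("uv0[c][i],11)","uv0[c][i],9)")
open('m1.py','w').write(s)
E
python3 m1.py
```

```text
red [0.507  0.1671] yaw,lean deg [-0.08  1.73] 496.5 [np.uint64(429), np.uint64(957)]
yellow [0.5017 0.2345] yaw,lean deg [0.24 3.89] 349.0 [np.uint64(509), np.uint64(802)]
green [0.5012 0.1045] yaw,lean deg [2.15 3.23] 535.0 [np.uint64(324), np.uint64(1375)]
blue [0.503  0.3004] yaw,lean deg [0.44 3.95] 342.75 [np.uint64(535), np.uint64(573)]
rack [ 0.4369 -0.0575 -0.207   0.0658  0.0306] 424.5 [{'yellow': np.uint64(73), 'red': np.uint64(77), 'blue': np.uint64(65), 'green': np.uint64(70)}, {'yellow': np.uint64(92), 'red': np.uint64(133), 'blue': np.uint64(63), 'green': np.uint64(119)}]
yellow clip [ 0.4369 -0.0575  0.    ] slot [ 0.5593 -0.0832  0.    ]
red clip [ 0.4234 -0.1219  0.    ] slot [ 0.5457 -0.1476  0.    ]
blue clip [ 0.4099 -0.1863  0.    ] slot [ 0.5322 -0.212   0.    ]
green clip [ 0.3964 -0.2507  0.    ] slot [ 0.5187 -0.2764  0.    ]
```

View pics/mask.png

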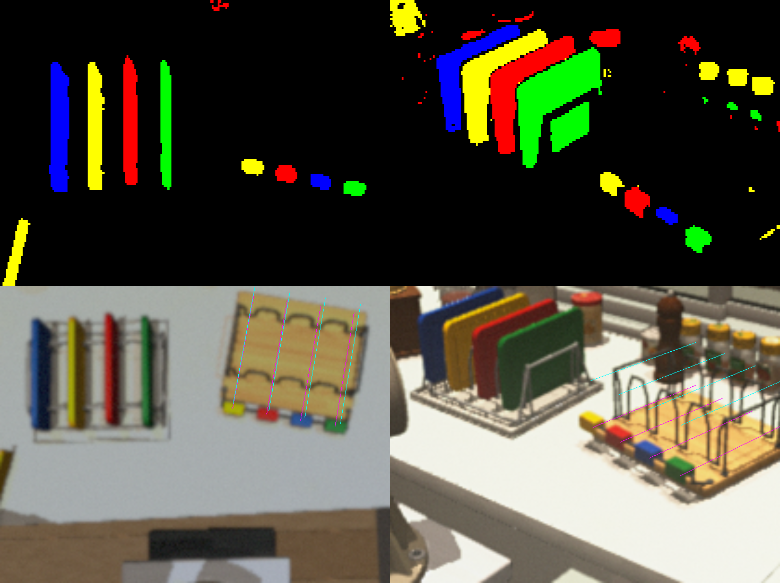

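Masks are clean for all boards, but the rack fit looks slightly over-rotated against the base edges. I'll check it with the wood base and the clip centroids.

```bash
cat > m2.py <<'E'
from fit import *
from scipy.optimize import least_squares
D=[cams.read_camera('top'),cams.read_camera('side')]; M=[masks(d) for d in D]
uv0={'yellow':[(325,215),(308,222)],'red':[(344,219),(323,230)],'blue':[(363,222),(339,239)],'green':[(380,225),(356,248)]}
uv={}
for c in uv0:
    for i in(0,1):
        m=roi(M[i][c],uv0[c][i],9); n,l,s,ce=cv2.connectedComponentsWithStats(m); j=1+np.argmax(s[1:,4]); uv[c,i]=ce[j]; print(c,i,ce[j].round(1),s[j,4])
K=['yellow','red','blue','green']
def P(p,k): return np.array([p[0],p[1],p[4]])+R.from_euler('Z',p[2]).apply([0,-k*p[3],0])
def res(p,V=(0,1)): return np.concatenate([proj(D[i],P(p,k))[0]-uv[c,i] for k,c in enumerate(K) for i in V])
for V in((0,1),(0,)):
    f=(lambda p:res(p,V)) if len(V)==2 else (lambda p:np.r_[res(p,V),(p[4]-.05)*1e3])
    r=least_squares(f,[.436,-.058,-.16,.065,.05],x_scale=[.01]*5,loss='soft_l1'); print(V,r.x.round(4),'yaw',np.degrees(r.x[2]).round(2),'\n',f(r.x).round(1))
# wood base, top view
d=D[0]; hsv=cv2.cvtColor(cv2.GaussianBlur(d['pixels'],(0,0),.8),cv2.COLOR_RGB2HSV)
w=((hsv[...,0]>8)&(hsv[...,0]<26)&(hsv[...,1]>70)).astype(np.uint8); w[:150]=0;w[235:]=0;w[:,:310]=0;w[:,405:]=0
w=cv2.morphologyEx(w,cv2.MORPH_CLOSE,np.ones((7,7)))
c=max(cv2.findContours(w,0,2)[0],key=cv2.contourArea)[:,0]
g=np.array([onz(d,q,.02)[:2] for q in c]).astype(np.float32)
rr=cv2.minAreaRect(g); print('base',rr, cv2.boxPoints(rr).round(3).tolist())
E
python3 m2.py
```

```text
yellow 0 [325.3 215.1] 73
yellow 1 [308.1 222.7] 93
red 0 [343.6 218.4] 78
red 1 [322.1 230.8] 133
blue 0 [361.9 221.9] 65
blue 1 [338.6 237.3] 63
green 0 [380.2 224.9] 70
green 1 [354.9 247.9] 121
(0, 1) [ 0.4349 -0.0583 -0.2008  0.0649  0.0466] yaw -11.5 
 [-0.1  0.4  0.2 -0.3 -0.3  0.3  0.8 -0.6 -0.4  0.1 -0.1  1.3 -0.4  0.3
  0.5 -0.2]
(0,) [ 0.4359 -0.0588 -0.2034  0.0651  0.05  ] yaw -11.65 
 [ 0.   0.  -0.   0.  -0.  -0.2  0.   0.1 -0. ]
base ((0.5235253572463989, -0.17644646763801575), (0.2544349133968353, 0.24346494674682617), 78.81502532958984) [[0.3790000081062317, -0.27799999713897705], [0.6179999709129333, -0.32499998807907104], [0.6679999828338623, -0.07500000298023224], [0.42899999022483826, -0.02800000086426735]]
```

>>> jog_arm([
  [[0,0,-0.1,0,0,-0.0415,0],[0,0,-0.06,0,0,-0.0415,135],[-0.06,-0.076,0,0,0,0,135],[-0.118,-0.153,0,0,0,0,135],[-0.118,-0.153,0,0,0,0,135],[-0.118,-0.153,0,0,0,0,135],[-0.118,-0.153,0,0,0,0,135],[-0.118,-0.153,0,0,0,0,135],[-0.118,-0.153,0,0,0,0,135],[-0.118,-0.153,0,0,0,0,135],[-0.118,-0.153,0,0,0,0,135],[-0.118,-0.153,0,0,0,0,135],[-0.118,-0.153,0,0,0,0,135],[-0.118,-0.153,0,0,0,0,135],[-0.06,-0.076,0,0,0,0,135],[0,0,0,0,0,0,135],[0,0,0,0,0,0,135]],
], force=60)

```text
clock: 2.9
tcp_pos: [0.5025, 0.097, 0.271]
orientation: [-0.0, 0.0, 1.0, 0.0]
wrist_force: [-1.3, 0.9, -0.2]
finger_gap: 0.0403
grip_force: 0.0
```

>>> jog_arm([
  [[0,0,0.1,0,0,0,135],[0,0,0.15,0,0,0,135],[0,0,0.12,0,0,0,135],[0,0,0.1,0,0,0,135],[0,0,0.09,0,0,0,135],[0,0,0,0,0,0,135]],
])

```text
clock: 3.5
tcp_pos: [0.4993, 0.0986, 0.1287]
orientation: [-0.003, -0.002, 1.0, 0.0]
wrist_force: [-0.5, 0.3, 0.3]
finger_gap: 0.04
grip_force: 0.0
```

```bash
python3 - <<'E'
from h import *
s=env.get_state(); print(s['tcp_pos'],s['wrist_force'])
o=[]
for c,(u,v) in {'top':(277,195),'side':(282,170)}.items():
    d=shot(c); o.append(cv2.resize(d['pixels'][v-50:v+50,u-60:u+60,::-1],(400,333),interpolation=2))
cv2.imwrite('pics/g1.png',np.hstack(o))
E
```

```text
[0.49927471 0.09863151 0.12867246] [-0.49735288  0.33116408  0.29750467]
```

View pics/g1.png

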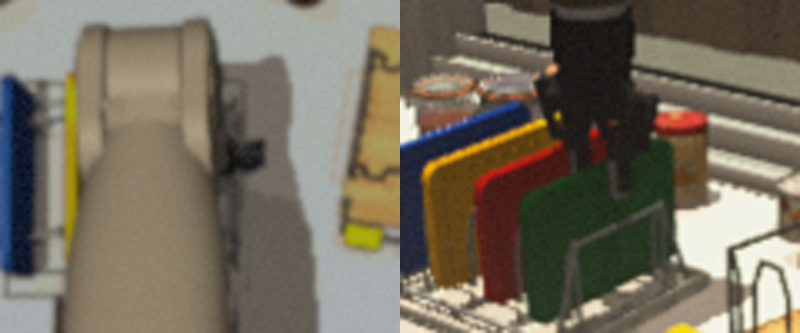

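The side view shows the near finger in front of the green board at about (620,175), with the other finger behind it. I'll close, then lift.

>>> jog_arm([
  [[0,0,0,0,0,0,255],[0,0,0,0,0,0,255],[0,0,0,0,0,0,255],[0,0,0,0,0,0,255],[0,0,0,0,0,0,255],[0,0,0,0,0,0,255],[0,0,0,0,0,0,255]],
])

```text
clock: 4.3
tcp_pos: [0.5037, 0.0975, 0.1329]
orientation: [0.001, -0.0, 1.0, 0.0]
wrist_force: [-1.4, 0.4, 6.6]
finger_gap: 0.0109
grip_force: 59.5
```

>>> jog_arm([
  [[0,0,-0.02,0,0,0,255],[0,0,-0.05,0,0,0,255],[0,0,-0.09,0,0,0,255],[0,0,-0.12,0,0,0,255],[0,0,-0.14,0,0,0,255],[0,0,-0.14,0,0,0,255],[0,0,-0.1,0,0,0,255],[0,-0.06,-0.02,0,0,0,255],[0,-0.12,0,0,0,0,255],[-0.01,-0.16,0,0,0,0,255],[-0.01,-0.16,0,0,0,0,255],[-0.01,-0.16,0,0,0,0,255],[-0.01,-0.16,0,0,0,0,255],[-0.01,-0.16,0,0,0,0,255],[-0.01,-0.16,0,0,0,0,255],[0,-0.16,0,0,0,0,255],[0,-0.12,0,0,0,0.021,255],[0,-0.06,0,0,0,0.021,255],[0,0,0,0,0,0.0213,255],[0,0,0,0,0,0,255]],
])

```text
clock: 6.3
tcp_pos: [0.5158, -0.2739, 0.2999]
orientation: [-0.001, 0.1, 0.995, 0.001]
wrist_force: [-0.5, -0.0, -2.3]
finger_gap: 0.0112
grip_force: 58.8
```

```bash
cat > held.py <<'E'
# fit pose of the held board: usage held.py colour
import sys; from fit import *
c=sys.argv[1]; pic=len(sys.argv)>2
D=[shot('top'),shot('side')]; M=[masks(d) for d in D]; s=env.get_state(); T=s['tcp_pos']; Rt=Rq(s['orientation'])
yaw=np.arctan2(-Rt[1,0],-Rt[0,0]); print('tcp',T.round(4),'yaw',np.degrees(yaw).round(2),'f',s['wrist_force'].round(1),s['finger_gap'])
B=box(.2,.012,.13,-.13)
# p: offset of top centre along board x, along y, z top minus tcp z, dyaw, lean(x), pitch(y)
def bp(p):
    Rb=R.from_euler('ZXY',[yaw+p[3],p[4],p[5]]).as_matrix()
    return B@Rb.T+T+R.from_euler('Z',yaw).apply([p[0],p[1],p[2]])
obs=[]
for d,m in zip(D,M):
    uv=proj(d,T+[0,0,-.04])[0]; o=roi(m[c],uv,60); n,l,st,_=cv2.connectedComponentsWithStats(o); obs.append((l==1+np.argmax(st[1:,4])).astype(float) if n>1 else o)
arm=[]
ZT=.03
def f(p):
    e=0
    # side view only (top view is hidden by arm): ignore pixels where gripper hides top strip
    for i,(d,o) in enumerate(zip(D,obs)):
        r=fill(d,bp(p)); 
        if i==1:
            g=proj(d,T+[[0,0,0]])[0]; k=np.ones_like(r); k[:int(g[1])+6,int(g[0])-14:int(g[0])+14]=0; e+=(np.abs(r-o)*k).sum()
        else: e+=(o*(1-r)).sum()
    return e+((p[1])/.002)**2*3+((p[3])/.02)**2*3
r=nm(f,[0,0,.03,0,0,0],[.01,.002,.006,.02,.03,.03]); p=r.x
Rb=R.from_euler('ZXY',[yaw+p[3],p[4],p[5]]).as_matrix(); top=T+R.from_euler('Z',yaw).apply(p[:3]); bot=top+Rb@[0,0,-.13]
print('p',p[:3].round(4),np.degrees(p[3:]).round(2),'cost',r.fun,[o.sum() for o in obs]); print('bottom',bot.round(4),'bottom-tcp',(bot-T).round(4))
if pic:
    d=D[1]; im=d['pixels'][:,:,::-1].copy(); h=cv2.convexHull(proj(d,bp(p)).astype(np.float32)); u,v=map(int,proj(d,T)[0])
    big=cv2.resize(im,None,fx=4,fy=4,interpolation=2); cv2.polylines(big,[np.int32((h+.5)*4)],True,(255,0,255),1)
    cv2.imwrite(f'pics/{sys.argv[2]}.png',big[max(v*4-200,0):v*4+400,u*4-350:u*4+400])
E
python3 held.py green h1
```

```text
tcp [ 0.5163 -0.2728  0.3005] yaw -11.27 f [-0.5  0.8 -2.9] 0.011144457858005488
p [-0.0016  0.0008  0.0254] [ 1.36  1.92 -0.39] cost 115.7426737039975 [np.uint64(0), np.float64(2541.0)]
bottom [ 0.5165 -0.2676  0.196 ] bottom-tcp [ 0.0002  0.0053 -0.1046]
```

View pics/h1.png

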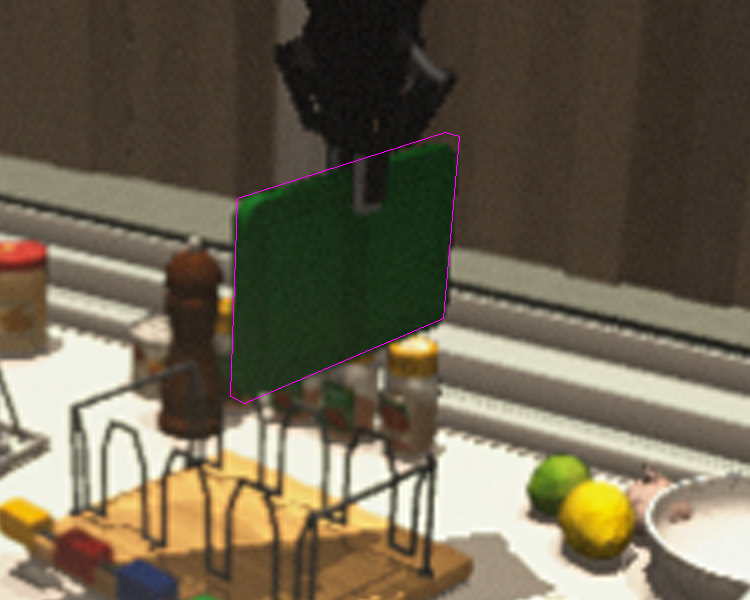

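The outline fits: the green board hangs nearly straight, with its underside 0.104 below the TCP, above the right-hand slot.

>>> jog_arm([
  [[-0.012,-0.01,0,0,0,0,255],[0,0,0.06,0,0,0,255],[0,0,0.1,0,0,0,255],[0,0,0.1,0,0,0,255],[0,0,0.08,0,0,0,255],[0,0,0.06,0,0,0,255],[0,0,0.04,0,0,0,255],[0,0,0.04,0,0,0,255],[0,0,0.03,0,0,0,255],[0,0,0,0,0,0,255]],
])

```text
clock: 7.4
tcp_pos: [0.5192, -0.2753, 0.1729]
orientation: [-0.001, 0.099, 0.995, 0.0]
wrist_force: [0.2, -0.3, -3.5]
finger_gap: 0.0109
grip_force: 58.7
```

```bash
python3 - <<'E'
from h import *
s=env.get_state(); print(s['tcp_pos'],s['wrist_force'])
o=[]
for c,(u,v) in {'top':(355,200),'side':(370,200)}.items():
    d=shot(c); o.append(cv2.resize(d['pixels'][v-60:v+60,u-60:u+60,::-1],(400,400),interpolation=2))
cv2.imwrite('pics/g2.png',np.hstack(o))
E
```

```text
[ 0.51915806 -0.27532095  0.17290124] [ 0.18343754 -0.34430062 -3.54846673]
```

View pics/g2.png

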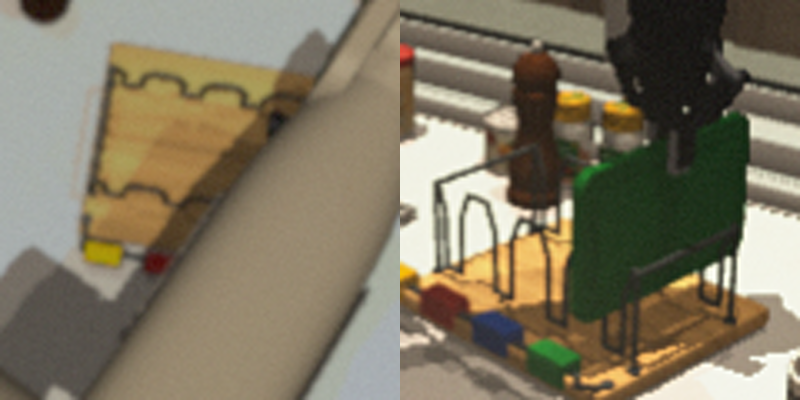

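The green board is between the last two wires above the green clip, and there is no side force. I'll lower it further.

>>> jog_arm([
  [[0,0,0.04,0,0,0,255],[0,0,0.04,0,0,0,255],[0,0,0.03,0,0,0,255],[0,0,0.012,0,0,0,255],[0,0,0.008,0,0,0,255],[0,0,0,0,0,0,255],[0,0,0,0,0,0,255]],
])

```text
clock: 8.2
tcp_pos: [0.5197, -0.2758, 0.1415]
orientation: [0.0, 0.099, 0.995, -0.0]
wrist_force: [-0.2, -0.6, -2.0]
finger_gap: 0.0111
grip_force: 58.8
```

>>> jog_arm([
  [[0,0,0.006,0,0,0,255],[0,0,0.005,0,0,0,255],[0,0,0,0,0,0,255],[0,0,0,0,0,0,255]],
])

```text
clock: 8.6
tcp_pos: [0.5195, -0.2757, 0.1385]
orientation: [0.0, 0.099, 0.995, 0.0]
wrist_force: [0.1, -0.4, -3.0]
finger_gap: 0.0111
grip_force: 58.8
```

>>> jog_arm([
  [[0,0,0.006,0,0,0,255],[0,0,0.006,0,0,0,255],[0,0,0,0,0,0,255],[0,0,0,0,0,0,255]],
])

```text
clock: 9.0
tcp_pos: [0.5196, -0.2759, 0.1379]
orientation: [0.001, 0.099, 0.995, -0.001]
wrist_force: [-4.9, 2.0, 10.5]
finger_gap: 0.0108
grip_force: 60.8
```

Contact is at 0.138 as predicted. I'll release, lift and go over the red board.

>>> jog_arm([
  [[0,0,0,0,0,0,135],[0,0,0,0,0,0,135],[0,0,0,0,0,0,135],[0,0,0,0,0,0,135],[0,0,-0.06,0,0,0,135],[0,0,-0.12,0,0,0,135],[0,0,-0.16,0,0,-0.021,135],[0,0,-0.14,0,0,-0.021,135],[0,0.06,0,0,0,-0.0213,135],[0,0.12,0,0,0,0,135],[0.01,0.18,0,0,0,0,135],[0.01,0.19,0,0,0,0,135],[0.01,0.19,0,0,0,0,135],[0.01,0.19,0,0,0,0,135],[0.01,0.19,0,0,0,0,135],[0,0.19,0,0,0,0,135],[0,0.18,0,0,0,0,135],[0.003,0.155,0,0,0,0,135],[0,0.08,0,0,0,0,135],[0,0.03,0,0,0,0,135]],
])

```text
clock: 11.0
tcp_pos: [0.5065, 0.1652, 0.2553]
orientation: [-0.0, -0.002, 1.0, 0.0]
wrist_force: [-0.1, -0.0, -0.9]
finger_gap: 0.0403
grip_force: 0.0
```

```bash
python3 - <<'E'
from h import *
s=env.get_state(); print(s['tcp_pos'],s['orientation'],s['finger_gap'])
o=[]
for c,(u,v) in {'top':(370,200),'side':(315,210)}.items():
    d=shot(c); o.append(cv2.resize(d['pixels'][v-75:v+75,u-75:u+75,::-1],(400,400),interpolation=2))
cv2.imwrite('pics/g3.png',np.hstack(o))
E
```

```text
[0.50649159 0.16515481 0.25533318] [-9.22119783e-05 -2.10766047e-03  9.99997766e-01  1.32647260e-04] 0.040256283882550106
```

View pics/g3.png

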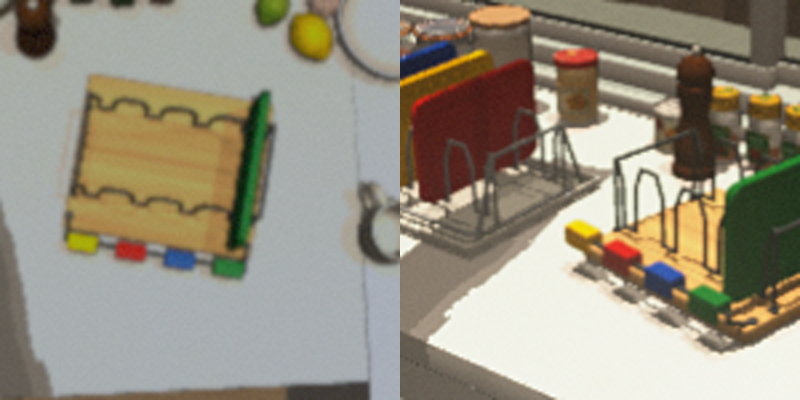

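Green stands in its slot at about (255,170) in the left crop. Red next.

>>> jog_arm([
  [[0,-0.006,0.08,0,0,0,135],[0,0,0.14,0,0,0,135],[0,0,0.12,0,0,0,135],[0,0,0.09,0,0,0,135],[0,0,0.06,0,0,0,135],[0,0,0,0,0,0,135],[0,0,0,0,0,0,135],[0,0,0,0,0,0,255],[0,0,0,0,0,0,255],[0,0,0,0,0,0,255],[0,0,0,0,0,0,255],[0,0,0,0,0,0,255],[0,0,0,0,0,0,255]],
])

```text
clock: 12.4
tcp_pos: [0.5078, 0.1617, 0.1344]
orientation: [0.001, -0.001, 1.0, 0.0]
wrist_force: [-0.2, 0.8, 5.0]
finger_gap: 0.0112
grip_force: 60.0
```

```bash
cat > placed.py <<'E'
import sys; from fit import *
S={'yellow':(.5579,-.0833),'red':(.5450,-.1470),'blue':(.5321,-.2107),'green':(.5192,-.2744)}
D=[shot('top'),shot('side')]; M=[masks(d) for d in D]; B=box(.2,.012,.13)
for c in sys.argv[1:]:
    g=S[c]
    def bp(p): return B@R.from_euler('ZXY',[p[2],p[3],p[5]]).as_matrix().T+[p[0],p[1],p[4]]
    obs=[];ig=[]
    for d,m in zip(D,M):
        o=roi(m[c],proj(d,[*g,.1])[0],50); n,l,st,_=cv2.connectedComponentsWithStats(o); obs.append((l==1+np.argmax(st[1:,4])).astype(float))
        ig.append(1-np.clip(sum(m[k] for k in m if k!=c),0,1))
    f=lambda p:sum((np.abs(fill(d,bp(p))-o)*i).sum() for d,o,i in zip(D,obs,ig))
    r=nm(f,[*g,-.2,0,.035,0],[.012,.006,.05,.04,.006,.02]); p=r.x
    e=R.from_euler('Z',.2).apply([p[0]-g[0],p[1]-g[1],0])
    print(c,'along/across mm',(e[:2]*1e3).round(1),'z',(p[4]-.035).round(4),'yaw err,lean,pitch',np.degrees([p[2]+.2,p[3],p[5]]).round(1),r.fun,[o.sum() for o in obs])
E
python3 placed.py green
```

```text
green along/across mm [-2.7 -1.8] z 0.0066 yaw err,lean,pitch [ 3.1 -0.2 -0.2] 1106.25 [np.float64(379.0), np.float64(1642.0)]
```

>>> jog_arm([
  [[0,0,-0.02,0,0,0,255],[0,0,-0.05,0,0,0,255],[0,0,-0.09,0,0,0,255],[0,0,-0.12,0,0,0,255],[0,0,-0.14,0,0,0,255],[0,0,-0.14,0,0,0,255],[0,0,-0.1,0,0,0,255],[0,-0.06,0,0,0,0,255],[-0.02,-0.12,0,0,0,0,255],[-0.03,-0.16,0,0,0,0,255],[-0.03,-0.18,0,0,0,0,255],[-0.03,-0.18,0,0,0,0,255],[-0.03,-0.18,0,0,0,0,255],[-0.01,-0.18,0,0,0,0,255],[0,-0.12,0,0,0,0.021,255],[0,-0.06,0,0,0,0.021,255],[0,0,0,0,0,0.0213,255],[0,0,0,0,0,0,255],[0,0,0,0,0,0,255]],
])

```text
clock: 14.4
tcp_pos: [0.5428, -0.1486, 0.297]
orientation: [-0.001, 0.098, 0.995, 0.0]
wrist_force: [-1.0, 0.1, -3.0]
finger_gap: 0.0108
grip_force: 58.9
```

```bash
python3 held.py red
```

```text
tcp [ 0.5432 -0.1481  0.2975] yaw -11.25 f [-0.1  0.  -3.6] 0.010476976085222429
p [-0.003  -0.0006  0.0254] [1.52 0.34 0.56] cost 188.55958696631507 [np.float64(81.0), np.float64(2424.0)]
bottom [ 0.539  -0.1471  0.193 ] bottom-tcp [-0.0042  0.001  -0.1046]
```

>>> jog_arm([
  [[-0.016,0,0,0,0,0,255],[0,0,0.06,0,0,0,255],[0,0,0.1,0,0,0,255],[0,0,0.1,0,0,0,255],[0,0,0.08,0,0,0,255],[0,0,0.06,0,0,0,255],[0,0,0.04,0,0,0,255],[0,0,0.04,0,0,0,255],[0,0,0.03,0,0,0,255],[0,0,0.03,0,0,0,255],[0,0,0.03,0,0,0,255],[0,0,0.025,0,0,0,255],[0,0,0.015,0,0,0,255],[0,0,0.01,0,0,0,255],[0,0,0.005,0,0,0,255],[0,0,0,0,0,0,255],[0,0,0,0,0,0,255]],
])

```text
clock: 16.2
tcp_pos: [0.5478, -0.1493, 0.1421]
orientation: [0.0, 0.099, 0.995, -0.0]
wrist_force: [-0.2, 0.1, -3.9]
finger_gap: 0.0111
grip_force: 58.8
```

>>> jog_arm([
  [[0,0,0.008,0,0,0,255],[0,0,0.005,0,0,0,255],[0,0,0.004,0,0,0,255],[0,0,0,0,0,0,255],[0,0,0,0,0,0,255]],
])

```text
clock: 16.7
tcp_pos: [0.5479, -0.1494, 0.1393]
orientation: [0.001, 0.099, 0.995, -0.0]
wrist_force: [-2.7, 1.5, 7.6]
finger_gap: 0.0113
grip_force: 60.6
```

>>> jog_arm([
  [[0,0,0,0,0,0,135],[0,0,0,0,0,0,135],[0,0,0,0,0,0,135],[0,0,0,0,0,0,135],[0,0,-0.06,0,0,0,135],[0,0,-0.12,0,0,0,135],[0,0,-0.16,0,0,-0.021,135],[0,0,-0.14,0,0,-0.021,135],[0,0.06,0,0,0,-0.0213,135],[0.02,0.12,0,0,0,0,135],[0.03,0.18,0,0,0,0,135],[0.03,0.18,0,0,0,0,135],[0.03,0.18,0,0,0,0,135],[0.03,0.18,0,0,0,0,135],[0.02,0.18,0,0,0,0,135],[0.01,0.18,0,0,0,0,135],[0,0.14,0,0,0,0,135],[0,0.07,0,0,0,0,135],[0,0.02,0,0,0,0,135],[0,0,0,0,0,0,135]],
])

```text
clock: 18.7
tcp_pos: [0.5055, 0.2236, 0.2573]
orientation: [-0.0, -0.001, 1.0, -0.0]
wrist_force: [0.4, -0.4, -0.0]
finger_gap: 0.0405
grip_force: 0.0
```

```bash
python3 placed.py red green
```

```text
red along/across mm [ 1.9 -0.5] z 0.0002 yaw err,lean,pitch [ 0.  -0.   0.3] 371.25 [np.float64(291.0), np.float64(1976.0)]
green along/across mm [-3.8 -2. ] z 0.0112 yaw err,lean,pitch [ 2.5 -1.2 -0. ] 1039.25 [np.float64(380.0), np.float64(1661.0)]
```

>>> jog_arm([
  [[0.008,0.008,0.08,0,0,0,135],[0,0,0.14,0,0,0,135],[0,0,0.12,0,0,0,135],[0,0,0.09,0,0,0,135],[0,0,0.06,0,0,0,135],[0,0,0,0,0,0,135],[0,0,0,0,0,0,135],[0,0,0,0,0,0,255],[0,0,0,0,0,0,255],[0,0,0,0,0,0,255],[0,0,0,0,0,0,255],[0,0,0,0,0,0,255],[0,0,0,0,0,0,255]],
])

```text
clock: 20.1
tcp_pos: [0.5047, 0.2256, 0.1364]
orientation: [0.001, -0.001, 1.0, 0.0]
wrist_force: [0.2, -0.0, 6.9]
finger_gap: 0.0108
grip_force: 60.4
```

>>> jog_arm([
  [[0,0,-0.02,0,0,0,255],[0,0,-0.05,0,0,0,255],[0,0,-0.09,0,0,0,255],[0,0,-0.12,0,0,0,255],[0,0,-0.14,0,0,0,255],[0,0,-0.14,0,0,0,255],[0,0,-0.1,0,0,0,255],[-0.01,-0.06,0,0,0,0,255],[-0.03,-0.12,0,0,0,0,255],[-0.04,-0.16,0,0,0,0,255],[-0.04,-0.18,0,0,0,0,255],[-0.04,-0.18,0,0,0,0,255],[-0.03,-0.18,0,0,0,0,255],[-0.02,-0.18,0,0,0,0,255],[-0.006,-0.12,0,0,0,0.021,255],[0,-0.058,0,0,0,0.021,255],[0,0,0,0,0,0.0213,255],[0,0,0,0,0,0,255],[0,0,0,0,0,0,255]],
])

```text
clock: 22.0
tcp_pos: [0.5563, -0.0845, 0.299]
orientation: [-0.001, 0.098, 0.995, 0.0]
wrist_force: [-0.4, 0.5, -3.3]
finger_gap: 0.0108
grip_force: 59.3
```

```bash
python3 held.py yellow
```

```text
tcp [ 0.5566 -0.084   0.2995] yaw -11.25 f [ 0.1 -1.  -3.8] 0.01093255877676498
p [-0.0024 -0.0001  0.0227] [1.37 1.36 1.3 ] cost 187.55323378855965 [np.float64(101.0), np.float64(2328.0)]
bottom [ 0.5518 -0.0801  0.1923] bottom-tcp [-0.0048  0.0039 -0.1072]
```

>>> jog_arm([
  [[-0.016,-0.004,0,0,0,0,255],[0,0,0.06,0,0,0,255],[0,0,0.1,0,0,0,255],[0,0,0.1,0,0,0,255],[0,0,0.08,0,0,0,255],[0,0,0.06,0,0,0,255],[0,0,0.04,0,0,0,255],[0,0,0.04,0,0,0,255],[0,0,0.03,0,0,0,255],[0,0,0.03,0,0,0,255],[0,0,0.03,0,0,0,255],[0,0,0.025,0,0,0,255],[0,0,0.015,0,0,0,255],[0,0,0.01,0,0,0,255],[0,0,0.005,0,0,0,255],[0,0,0,0,0,0,255],[0,0,0,0,0,0,255]],
])

```text
clock: 23.8
tcp_pos: [0.5609, -0.086, 0.144]
orientation: [0.0, 0.099, 0.995, 0.0]
wrist_force: [-0.5, -0.0, -2.8]
finger_gap: 0.011
grip_force: 59.3
```

>>> jog_arm([
  [[0,0,0.008,0,0,0,255],[0,0,0.004,0,0,0,255],[0,0,0.004,0,0,0,255],[0,0,0,0,0,0,255],[0,0,0,0,0,0,255]],
])

```text
clock: 24.3
tcp_pos: [0.5612, -0.086, 0.1414]
orientation: [0.001, 0.099, 0.995, -0.0]
wrist_force: [-1.5, 2.3, 6.8]
finger_gap: 0.0111
grip_force: 60.8
```

>>> jog_arm([
  [[0,0,0,0,0,0,135],[0,0,0,0,0,0,135],[0,0,0,0,0,0,135],[0,0,0,0,0,0,135],[0,0,-0.06,0,0,0,135],[0,0,-0.12,0,0,0,135],[0,0,-0.16,0,0,-0.021,135],[0,0,-0.14,0,0,-0.021,135],[0,0.06,0,0,0,-0.0213,135],[0.02,0.12,0,0,0,0,135],[0.04,0.18,0,0,0,0,135],[0.04,0.18,0,0,0,0,135],[0.04,0.18,0,0,0,0,135],[0.04,0.18,0,0,0,0,135],[0.03,0.18,0,0,0,0,135],[0.014,0.18,0,0,0,0,135],[0,0.15,0,0,0,0,135],[0,0.07,0,0,0,0,135],[0,0.03,0,0,0,0,135],[0,0,0,0,0,0,135]],
])

```text
clock: 26.3
tcp_pos: [0.5054, 0.2915, 0.2595]
orientation: [-0.0, -0.001, 1.0, -0.0]
wrist_force: [-0.1, -0.1, 0.0]
finger_gap: 0.0401
grip_force: 0.0
```

```bash
python3 placed.py yellow
```

```text
yellow along/across mm [5.2 5.9] z -0.0018 yaw err,lean,pitch [ 0.7  4.1 -1.7] 325.75 [np.float64(388.0), np.float64(1039.0)]
```

>>> jog_arm([
  [[0.004,0,0.08,0,0,0,135],[0,0,0.14,0,0,0,135],[0,0,0.12,0,0,0,135],[0,0,0.09,0,0,0,135],[0,0,0.07,0,0,0,135],[0,0,0,0,0,0,135],[0,0,0,0,0,0,135],[0,0,0,0,0,0,255],[0,0,0,0,0,0,255],[0,0,0,0,0,0,255],[0,0,0,0,0,0,255],[0,0,0,0,0,0,255],[0,0,0,0,0,0,255]],
])

```text
clock: 27.7
tcp_pos: [0.5054, 0.2919, 0.1364]
orientation: [0.001, -0.001, 1.0, 0.0]
wrist_force: [0.4, -0.6, 5.8]
finger_gap: 0.0106
grip_force: 60.8
```

```bash
python3 - <<'E'
from h import *
o=[]
for c,(u,v) in {'top':(355,200),'side':(340,210)}.items():
    d=shot(c); o.append(cv2.resize(d['pixels'][v-55:v+55,u-55:u+55,::-1],(400,400),interpolation=2))
cv2.imwrite('pics/g4.png',np.hstack(o))
E
```

```text
(no output)
```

View pics/g4.png

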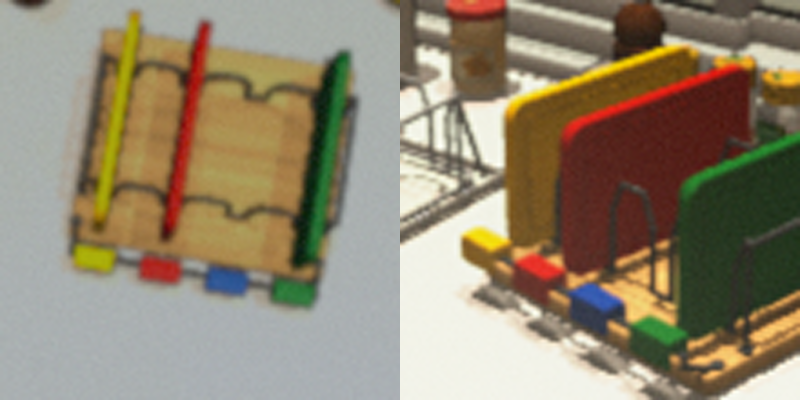

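>>> jog_arm([
  [[0,0,-0.02,0,0,0,255],[0,0,-0.06,0,0,0,255],[0,0,-0.12,0,0,0,255],[0,0,-0.16,0,0,0,255],[0,0,-0.16,0,0,0,255],[0,-0.06,-0.12,0,0,0,255],[-0.01,-0.12,-0.04,0,0,0,255],[-0.01,-0.17,0,0,0,0,255],[-0.015,-0.18,0,0,0,0,255],[-0.015,-0.18,0,0,0,0,255],[-0.015,-0.18,0,0,0,0,255],[-0.015,-0.18,0,0,0,0,255],[-0.015,-0.18,0,0,0,0,255],[-0.015,-0.18,0,0,0,0,255],[-0.015,-0.18,0,0,0,0,255],[0,-0.17,0,0,0,0,255],[0,-0.143,0,0,0,0.021,255],[0,-0.09,0,0,0,0.021,255],[0,0,0,0,0,0.0213,255],[0,0,0,0,0,0,255]],
])

```text
clock: 29.8
tcp_pos: [0.534, -0.2124, 0.3039]
orientation: [-0.001, 0.1, 0.995, 0.001]
wrist_force: [-0.2, 0.7, -2.3]
finger_gap: 0.0105
grip_force: 59.5
```

```bash
python3 held.py blue
```

```text
tcp [ 0.5343 -0.2113  0.3044] yaw -11.24 f [ 0.8  0.6 -2. ] 0.010560860248651674
p [-0.0037  0.0003  0.0228] [ 2.65  1.62 -1.16] cost 133.83554517593004 [np.uint64(0), np.float64(2337.0)]
bottom [ 0.5339 -0.207   0.1973] bottom-tcp [-0.0004  0.0043 -0.1071]
```

>>> jog_arm([
  [[0,-0.006,0,0,0,0,255],[0,0,0.06,0,0,0,255],[0,0,0.1,0,0,0,255],[0,0,0.1,0,0,0,255],[0,0,0.09,0,0,0,255],[0,0,0.065,0,0,0,255],[0,0,0.04,0,0,0,255],[0,0,0.04,0,0,0,255],[0,0,0.03,0,0,0,255],[0,0,0.03,0,0,0,255],[0,0,0.03,0,0,0,255],[0,0,0.025,0,0,0,255],[0,0,0.015,0,0,0,255],[0,0,0.01,0,0,0,255],[0,0,0.005,0,0,0,255],[0,0,0,0,0,0,255],[0,0,0,0,0,0,255]],
])

```text
clock: 31.6
tcp_pos: [0.5345, -0.2133, 0.145]
orientation: [0.0, 0.099, 0.995, -0.0]
wrist_force: [0.2, -0.3, -1.9]
finger_gap: 0.0108
grip_force: 59.4
```

>>> jog_arm([
  [[0,0,0.009,0,0,0,255],[0,0,0.006,0,0,0,255],[0,0,0.005,0,0,0,255],[0,0,0,0,0,0,255],[0,0,0,0,0,0,255]],
])

```text
clock: 32.1
tcp_pos: [0.5346, -0.2134, 0.1414]
orientation: [0.001, 0.099, 0.995, -0.0]
wrist_force: [-2.8, 1.3, 6.2]
finger_gap: 0.0106
grip_force: 61.0
```

Contact. I'll release, retreat upwards and to the left, then check.

>>> jog_arm([
  [[0,0,0,0,0,0,135],[0,0,0,0,0,0,135],[0,0,0,0,0,0,135],[0,0,0,0,0,0,135],[0,0,-0.06,0,0,0,135],[0,0,-0.12,0,0,0,135],[0,0,-0.16,0,0,-0.021,135],[0,0,-0.16,0,0,-0.021,135],[0,0.06,0,0,0,-0.0213,135],[0.02,0.12,0,0,0,0,135],[0.04,0.18,0,0,0,0,135],[0.04,0.18,0,0,0,0,135],[0.04,0.18,0,0,0,0,135],[0.04,0.18,0,0,0,0,135],[0.04,0.18,0,0,0,0,135],[0.03,0.18,0,0,0,0,135],[0,0.18,0,0,0,0,135],[0,0.12,0,0,0,0,135],[0,0.06,0,0,0,0,135],[0,0,0,0,0,0,135]],
])

```text
clock: 34.1
tcp_pos: [0.4723, 0.1932, 0.2646]
orientation: [-0.0, -0.002, 1.0, 0.0]
wrist_force: [0.2, 0.5, 0.3]
finger_gap: 0.0399
grip_force: 0.0
```

```bash
python3 placed.py yellow red blue green; python3 - <<'E'
from h import *
o=[]
for c,(u,v) in {'top':(355,200),'side':(340,210)}.items():
    d=shot(c); o.append(cv2.resize(d['pixels'][v-55:v+55,u-55:u+55,::-1],(400,400),interpolation=2))
cv2.imwrite('pics/g5.png',np.hstack(o))
E
```

```text
yellow along/across mm [6. 6.] z -0.0009 yaw err,lean,pitch [ 0.8  4.2 -2.2] 348.75 [np.float64(390.0), np.float64(1039.0)]
red along/across mm [ 1.2 -0.3] z -0.0017 yaw err,lean,pitch [0.3 0.  0.4] 357.5 [np.float64(289.0), np.float64(1219.0)]
blue along/across mm [-1.2 -4.7] z 0.0116 yaw err,lean,pitch [ 1.  -3.6  0.1] 420.5 [np.float64(252.0), np.float64(1160.0)]
green along/across mm [ 0.1 -1.8] z 0.0359 yaw err,lean,pitch [ 1.5 -2.9 -8.4] 901.75 [np.float64(377.0), np.float64(1671.0)]
```

View pics/g5.png

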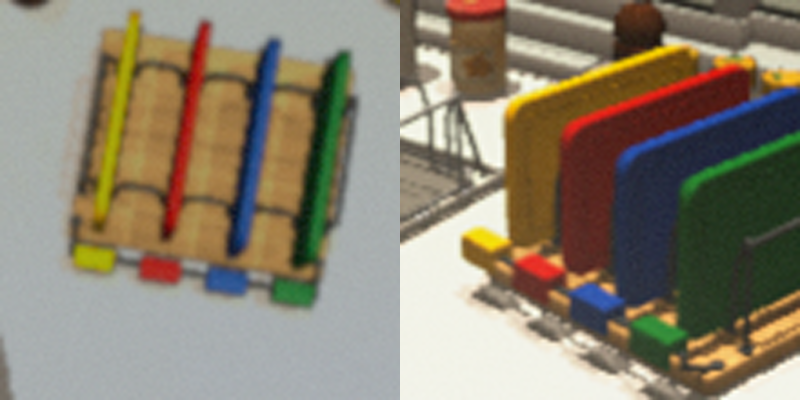

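All four boards stand parallel and seated in line with their clips: yellow (115,120), red (185,130), blue (253,145) and green (322,160) in the left crop. For each board, floor contact came 5 mm above its height in the drainer, as it should. The green fit is skewed by the wires in front of it.

```bash
python3 -c "
from workcell import ticket
print(ticket.hand_in())"
```

```text
the job is handed in; nothing more can be done
None
```

I set all four boards down in their colour-matched slots and handed the job in at about 34 s. The last pictures show them upright and seated; the hand-in returned no verdict, and only the red board's final position was measured cleanly.

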